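# Sweep the checked bushes off the surface plate into the parts bin

### The job

The four short white bushes on the granite surface plate have been measured: sweep them along the plate with the fingertips and over its end into the open parts bin. Push them, do not pick any of them up, and leave the taller flanged sleeve, the steel ring gauge and the V-block standing where they are on the plate.

Things in the scene. Friction and masses are not known exactly. Their poses are not given: they have to be found in the camera images.
- plate: Dark granite surface plate, fixed, 250 mm along its x by 400 mm along its y; its flat, rimless top is 75 mm above the bench. Origin at bench level under its centre; z up. Its long y axis lies along world y within 10 degrees. The bin stands against one of its two short ends (+y or -y), the gauge case against the other.
- bin: Open blue plastic parts bin, fixed on the bench against one short end of the plate (either end), parallel to it, centred within 6 mm, 3 to 6 mm gap: 250 mm along its x (as the plate's x) by 140 mm along its y, 62 mm tall, so its rim is 13 mm below the plate's top; walls and floor 4 mm, inside 242 by 132 mm. Origin at the centre of its underside.
- case: Closed dark wooden gauge case, fixed, 220 by 140 by 46 mm tall, on the bench against the plate's other end; nothing goes on it. Origin at the centre of its underside.
- bush1: Finished bush, to be swept into the bin: plain short white plastic ring, outside diameter 34 mm, bore 12 mm, 20 mm tall, 18 to 30 g, standing on its flat end on the plate. Origin at its centre, 10 mm above the plate's top; z along its axis (up at the start). It slides under a light push.
- bush2: Finished bush, to be swept into the bin: plain short white plastic ring, outside diameter 34 mm, bore 12 mm, 20 mm tall, 18 to 30 g, standing on its flat end on the plate. Origin at its centre, 10 mm above the plate's top; z along its axis (up at the start). It slides under a light push.
- bush3: Finished bush, to be swept into the bin: plain short white plastic ring, outside diameter 34 mm, bore 12 mm, 20 mm tall, 18 to 30 g, standing on its flat end on the plate. Origin at its centre, 10 mm above the plate's top; z along its axis (up at the start). It slides under a light push.
- bush4: Finished bush, to be swept into the bin: plain short white plastic ring, outside diameter 34 mm, bore 12 mm, 20 mm tall, 18 to 30 g, standing on its flat end on the plate. Origin at its centre, 10 mm above the plate's top; z along its axis (up at the start). It slides under a light push.
- sleeve: Flanged sleeve, to be left alone: white plastic like the bushes but taller, 46 mm, a 24 mm tube on a 36 mm round foot flange 6 mm thick; it stands upright on the plate among the bushes, in any of their places. Origin at the centre of its underside.
- ring_gauge: Steel ring gauge, to be left alone: 45 mm outside, 20 mm bore, 14 mm tall, lying flat near the plate's far (+x) long edge. Origin at the centre of its underside.
- v_block: Steel V-block, to be left alone: 45 (x) by 40 (y) by 35 mm tall with a V groove along its top, near the plate's far (+x) long edge. Origin at the centre of its underside.
Things that resemble listed ones, but are neither listed nor needed, are in the scene too. Leave any purple, red or turquoise look-alike of the bush4 alone.

How it is judged:
By the outcome, as a careful person would: the job done as asked, in the order asked, and still so for the second after the job is handed in, with the robot touching nothing.
It also fails if it takes over 61 s, if anything falls off the work surface, if the arm or the gripper's body presses on something with over 40 N, if the wrist force passes 120 N, or if a joint passes its speed limit or range.

### The arm

A 6-joint arm with a two-finger parallel gripper is mounted at the origin on the work surface. World frame = base frame: x ahead of the robot, y to its left, z up, the work surface at z = 0. Lengths are in m, angles in degrees, forces in N, time in s.
With the tool pointing down it reaches from about 0.3 to 0.75 m from the base axis. Payload 8.5 kg.
Tool frame: the origin (TCP) lies midway between the tips of the shut fingers; the grasp point (between the pads) lies 19 mm behind it; z points along the fingers, y is the line along which they close (so a half turn about z gives the same grasp; the last joint's range is limited). The gripper opens to 85 mm and grips with 20 to 120 N. Pads are 22 mm wide; open, the fingers measure 114 mm over their backs; the gripper's body (76 mm by 85 mm) begins 54 mm behind the grasp point. The pads swing forward as they close: fully open they stand 13 mm farther back than shut.
Start: joints at [63.638, 21.807, 74.336, -0, 83.858, -12.336], TCP at [0.133, 0.534, 0.194] pointing down, gripper open.
Joint ranges: [-178.18, 178.18], [-50.72, 133.34], [12.68, 142.11], [-81.47, 261.47], [9.98, 163.14], [-165.26, 165.26]. Speed limits (degrees/s): [136.94, 136.94, 180, 180, 180, 180].

### API

Orientations are given as a 3x3 rotation matrix whose columns are the frame's x, y, z axes.
In Python, from rig import env gives the robot as it stands. The module is installed in compiled form; this text tells all that it offers.
- The arm moves only by the tool jog_arm, never from a script. Its argument "targets" is a list of rows, each a list of 6 numbers: the shift along the tool's x, y, z in cm, then the turn, a rotation vector about the tool's x, y, z in degrees. A call has 1 to 8 rows; each row is the pose to reach, as a shift and turn from the pose commanded when the call began, along the tool's axes at that moment; what a row does not reach only later rows make up. A row lasts 1/12 s, in which the tool goes at most 41.7 mm and 7.16 degrees, less where a joint would pass 70% of its speed; a pose out of reach is approached as far as the arm can. A call with a gripper value outside its range is refused whole. "hand" is the opening, from 0 (shut) to 1 (fully open), set as the call begins (left out, the last holds). The fingers move at their own pace and stop on an object; "newtons" is the grip in N (left out, the last holds). Time passes only in rows, so rows that repeat a pose let the fingers close. It gives the time, the measured TCP pose, the force, the opening and the grip force at its end, in the units of the state.
- env.observe(): the state, without advancing time (a new reading comes with each control period).
- env.get_image(name): name is "side" or "top"; returns a dict with "frame" (400x640x3 uint8, red, green, blue), "depth" (400x640 float32, m along the optical axis (not along the pixel's ray), 0 where there is no reading), "fovy" (degrees; the focal length in pixels is half the picture's height over the tangent of half this angle, whatever the lens; pixels are square), "cx", "cy" (the principal point, pixels), "cam_to_world" (4x4, takes a point from camera to world coordinates). Camera axes: x right, y down, z forward; pixel columns grow to the right and rows downward; lengths in m; the calibration is good to about 2 mm. A picture is of the moment at which its call begins.
- env.close_job(): hands the job in; it is judged then, once.
Trained networks look in the newest picture that a camera, given by its name, has taken for a name from the list of things; names that differ only in an ending like _2 or _b are one class to them, and where a whole thing is asked for, a point or a joint stands for the part that bears it (a point fixed in the world has none). Each returns a list of dicts, best first, with "score" (0 to 1); they miss things now and then, are a little off and sometimes report something else, mostly with a low value. They report only what shows in the picture. A call takes as long as a camera call. They do not tell look-alikes from the thing itself.
- env.regions_of(camera, target): "pixels" (400x640 bool, what is visible of it) and "point" ([row, column] in pixels, amid what is visible of it).
The state is a dict: "time_s": time; "q": joint angles; "qvel": joint speeds; "joint_efforts": joint torques, N m; "position": TCP position; "tool_rot": TCP orientation; "ft_force": force on the tool from outside, world axes, zero at the start; "wrist_torque": the same for the moment, N m; "grip_width": finger opening in m; "gripper_force": force on a finger pad.
Only numpy, scipy, OpenCV 4.12 (cv2) and the standard library are available. Lean on these libraries where they do the work, as an engineer would, in place of code of your own. Each camera call takes 0.05 s, during which the arm holds its last target. There are 200 camera calls.

## Working session

There is one attempt and no reset: what is moved stays moved. The work goes in short steps, Python scripts to look and compute and a tool call to move; the robot and the scene stay as the last step left them, time stands still between calls to the robot, and variables do not carry over. Pictures are saved under pics/ and viewed, at most 10 in all, crops included, and the job is handed in when it is done.

Besides the shell and the picture viewer there is one more tool, called after "Request:" by a JSON object that holds its "op" and its "data", one argument or row to a line. jog_arm: Moves the arm, as the interface text tells. Its arguments: {"type":"object","properties":{"targets":{"type":"array","items":{"type":"array","items":{"type":"number"}}},"hand":{"type":"number"},"newtons":{"type":"number"}},"required":["targets"]}

```bash
mkdir -p pics
cat > h.py <<'E'
import numpy as np,cv2
from rig import env
def cloud(im):
    d=im["depth"];H,W=d.shape;f=H/2/np.tan(np.radians(im["fovy"]/2))
    v,u=np.mgrid[:H,:W]
    P=np.stack([(u-im["cx"])/f*d,(v-im["cy"])/f*d,d,np.ones_like(d)],-1)@np.array(im["cam_to_world"]).T
    P=P[...,:3];P[d==0]=np.nan
    return P
def save(im,n): cv2.imwrite("pics/"+n,im["frame"][...,::-1])
E
python3 - <<'E'
from h import *
for c in ("top","side"):
    im=env.get_image(c);save(im,c+"0.png");P=cloud(im)
    print(c,np.array(im["cam_to_world"]).round(3).tolist())
    for n in ("bush1","sleeve","ring_gauge","v_block","bin","plate","case"):
        for r in env.regions_of(c,n):
            if r["score"]<.2: continue
            q=P[r["pixels"]];q=q[~np.isnan(q[:,0])]
            if len(q)==0: continue
            print(n,round(r["score"],2),np.round(r["point"]),len(q),np.nanmedian(q,0).round(3),np.percentile(q,2,axis=0).round(3),np.percentile(q,98,axis=0).round(3))
s=env.observe();print(s["time_s"],np.array(s["tool_rot"]).round(2).tolist(),s["grip_width"])
E
```

```text
top [[-0.009, -0.994, 0.111, 0.374], [-1.0, 0.007, -0.015, 0.04], [0.014, -0.111, -0.994, 1.325], [0.0, 0.0, 0.0, 1.0]]
bush1 0.65 [174. 381.] 118 [ 0.571 -0.13   0.094] [ 0.556 -0.143  0.075] [ 0.584 -0.115  0.1  ]
bush1 0.65 [168. 324.] 150 [0.592 0.008 0.094] [ 0.577 -0.008  0.073] [0.608 0.023 0.099]
bush1 0.64 [212. 350.] 130 [ 0.476 -0.05   0.095] [ 0.461 -0.065  0.075] [ 0.49  -0.035  0.1  ]
bush1 0.64 [253. 385.] 121 [ 0.374 -0.153  0.02 ] [ 0.361 -0.169  0.004] [ 0.39  -0.139  0.025]
bush1 0.64 [261. 362.] 108 [ 0.343 -0.088  0.02 ] [ 0.33  -0.104  0.002] [ 0.356 -0.073  0.026]
bush1 0.52 [249. 413.] 108 [ 0.376 -0.221  0.021] [ 0.363 -0.236  0.011] [ 0.39  -0.207  0.027]
bush1 0.42 [273. 400.] 125 [ 0.313 -0.18   0.02 ] [ 0.3   -0.196  0.003] [ 0.329 -0.166  0.027]
sleeve 0.72 [208. 298.] 151 [0.482 0.081 0.103] [0.468 0.067 0.076] [0.501 0.098 0.125]
ring_gauge 0.72 [141. 328.] 226 [0.665 0.017 0.088] [ 0.644 -0.004  0.074] [0.685 0.038 0.094]
v_block 0.8 [144. 379.] 339 [ 0.653 -0.121  0.105] [ 0.629 -0.142  0.081] [ 0.674 -0.103  0.114]
bin 0.56 [186. 456.] 5059 [ 0.55  
[... 1155 characters left out ...]
9 [0.486 0.075 0.098] [0.472 0.066 0.077] [0.501 0.137 0.124]
sleeve 0.46 [163. 343.] 993 [0.596 0.247 0.048] [0.489 0.144 0.003] [0.697 0.388 0.077]
ring_gauge 0.8 [188. 383.] 237 [0.666 0.011 0.089] [ 0.646 -0.003  0.077] [0.688 0.04  0.092]
v_block 0.95 [216. 393.] 575 [ 0.653 -0.138  0.1  ] [ 0.631 -0.142  0.078] [ 0.676 -0.104  0.113]
bin 0.9 [324. 355.] 14961 [ 0.551 -0.318  0.02 ] [ 0.424 -0.404  0.004] [ 0.671 -0.252  0.064]
plate 0.68 [235. 341.] 11061 [ 0.556 -0.148  0.077] [ 0.438 -0.257  0.063] [0.677 0.128 0.079]
case 0.95 [162. 338.] 899 [0.589 0.247 0.048] [0.49  0.202 0.046] [0.694 0.293 0.05 ]
0.8 [[-0.97, 0.24, 0.0], [0.24, 0.97, 0.0], [-0.0, 0.0, -1.0]] 0.08554936979943635
```

View pics/top0.png

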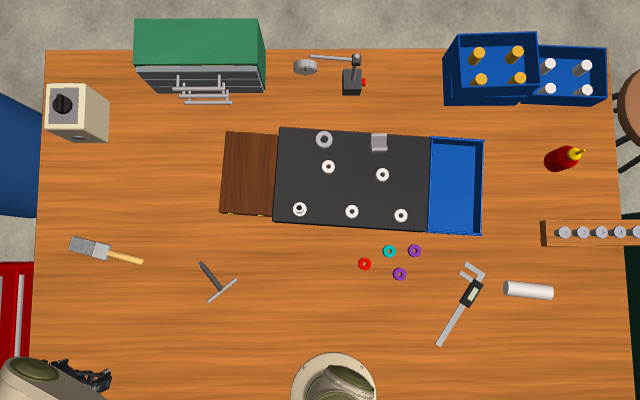

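View pics/side0.png

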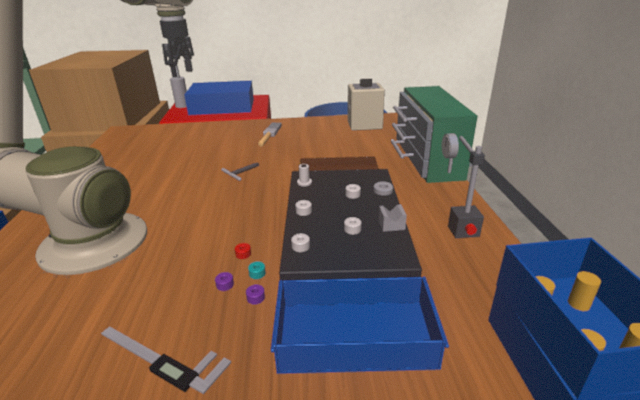

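The top view shows the plate with four white bushes at about (row, col) (168,328), (174,382), (212,351) and (215,401). The sleeve is at (208,299), the blue bin is on the right (-y), and the coloured look-alikes are on the bench. The side view agrees. Next I'll refine the centres and the plate axes.

```bash
cat > m.py <<'E'
from h import *
def bushes():
    for c in ("top","side"):
        im=env.get_image(c);P=cloud(im);print(c)
        rgb=im["frame"].astype(int)
        w=(rgb.min(-1)>150)&(P[...,2]>.09)&(P[...,2]<.101)&(abs(P[...,0]-.55)<.14)&(abs(P[...,1]+.05)<.22)
        n,l,st,_=cv2.connectedComponentsWithStats(w.astype(np.uint8))
        for i in range(1,n):
            if st[i,4]>25:
                q=P[l==i];(x,y),r=cv2.minEnclosingCircle(q[:,:2].astype(np.float32));print("  c",round(x,3),round(y,3),"r",round(r,4),"z",np.median(q[:,2]).round(3),len(q))
    return im
if __name__=="__main__":
    bushes()
    P=cloud(env.get_image("top"))
    for n in("plate","bin"):
        r=env.regions_of("top",n)[0]["pixels"];q=P[r];h=.075 if n=="plate" else .062
        q=q[abs(q[:,2]-h)<.006];print(n,cv2.minAreaRect(q[:,:2].astype(np.float32)))
E
python3 m.py
```

```text
top
  c 0.592 0.007 r 0.0166 z 0.095 110
  c 0.571 -0.131 r 0.0165 z 0.095 105
  c 0.477 -0.051 r 0.0162 z 0.095 107
  c 0.465 -0.176 r 0.0165 z 0.095 106
side
  c 0.594 0.007 r 0.0165 z 0.096 92
  c 0.479 -0.052 r 0.0168 z 0.096 111
  c 0.572 -0.132 r 0.0162 z 0.096 133
  c 0.468 -0.176 r 0.0164 z 0.096 158
plate ((0.563946545124054, -0.05502915382385254), (0.40043050050735474, 0.25043511390686035), 85.69108581542969)
bin ((0.546022355556488, -0.32825860381126404), (0.14236880838871002, 0.25834497809410095), 85.76500701904297)
```

Request:
{"op": "jog_arm", "data": {
  "targets": [
    [-4,-4.5,0,0,0,7],
    [-7,-8,0,0,0,14],
    [-10,-11,0,0,0,21],
    [-13,-15,0,0,0,28],
    [-16,-18,0,0,0,35],
    [-18.5,-21,0,0,0,42],
    [-21,-24,0,0,0,49],
    [-24,-27,0,0,0,54]
  ],
  "hand": 0.25
}}

```text
time_s: 1.72
position: [0.2871, 0.2361, 0.1943]
tool_rot: [[-0.369, 0.929, 0.001], [0.929, 0.369, 0.0], [-0.0, 0.001, -1.0]]
ft_force: [0.9, 0.6, 0.4]
grip_width: 0.0214
gripper_force: 0.0
```

```bash
cat > go.py <<'E'
import sys
from h import *
from scipy.spatial.transform import Rotation as R
# shift (cm, tool axes) and turn to the swept-yaw pose at given xyz
t=np.array(list(map(float,sys.argv[1:4])));s=env.observe();M=np.array(s["tool_rot"]);p=np.array(s["position"])
a=np.radians(-4.3);y=np.array([np.cos(a),np.sin(a),0]);z=np.array([0,0,-1.]);G=np.stack([np.cross(y,z),y,z],1)
print(s["time_s"],p.round(4),(M.T@(t-p)*100).round(2),R.from_matrix(M.T@G).as_rotvec(degrees=True).round(1),round(s["grip_width"],4),np.round(s["ft_force"],1))
E
python3 go.py .471 -.118 .19
```

```text
1.7167 [0.2871 0.2361 0.1943] [-39.7    4.02   0.43] [ 0. -0. 26.] 0.0214 [0.9 0.6 0.4]
```

Request:
{"op": "jog_arm", "data": {
  "targets": [
    [-6,0.6,0,0,0,4],
    [-12,1.2,0,0,0,8],
    [-18,1.8,0,0,0,12],
    [-24,2.4,0,0,0,16],
    [-30,3,0,0,0,20],
    [-36,3.6,0,0,0,24],
    [-39.7,4,0,0,0,26],
    [-39.7,4,0,0,0,26]
  ]
}}

```text
time_s: 2.38
position: [0.4426, -0.0594, 0.1942]
tool_rot: [[0.073, 0.997, 0.001], [0.997, -0.073, -0.0], [-0.0, 0.001, -1.0]]
ft_force: [1.2, 1.0, -1.0]
grip_width: 0.0216
gripper_force: 0.0
```

```bash
python3 go.py .471 -.118 .081
```

```text
2.3833 [ 0.4426 -0.0594  0.1942] [-5.64  3.25 11.32] [0.  0.  0.1] 0.0216 [ 1.2  1.  -1. ]
```

Request:
{"op": "jog_arm", "data": {
  "targets": [
    [-3,1.7,0,0,0,0],
    [-5.6,3.2,0,0,0,0],
    [-5.6,3.2,0,0,0,0],
    [-5.6,3.2,3,0,0,0],
    [-5.6,3.2,6,0,0,0],
    [-5.6,3.2,6,0,0,0]
  ]
}}

```text
time_s: 2.88
position: [0.4675, -0.1139, 0.1298]
tool_rot: [[0.07, 0.997, -0.008], [0.998, -0.07, 0.004], [0.004, -0.008, -1.0]]
ft_force: [-0.1, 1.1, -1.0]
grip_width: 0.0215
gripper_force: 0.0
```

```bash
python3 go.py .471 -.118 .081
python3 - <<'E'
from h import *
im=env.get_image("side");cv2.imwrite("pics/s1.png",cv2.resize(im["frame"][120:330,220:480,::-1],None,fx=3,fy=2.8))
E
```

```text
2.8833 [ 0.4675 -0.1139  0.1298] [-0.4   0.42  4.88] [-0.5 -0.2  0.3] 0.0215 [-0.1  1.1 -1. ]
```

View pics/s1.png

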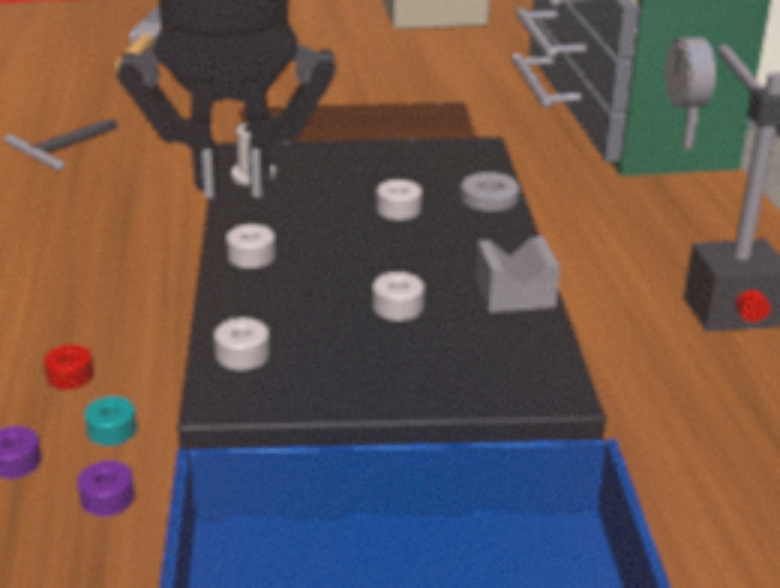

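The fingers hang above the plate between the near bushes, at about (175,230) in the crop, and nothing has moved. I'll lower them and start the sweep.

Request:
{"op": "jog_arm", "data": {
  "targets": [
    [-0.4,0.4,2.5,0,0,0.3],
    [-0.4,0.4,4.6,0,0,0.3],
    [-0.4,0.4,4.7,0,0,0.3],
    [-0.4,0.4,4.7,0,0,0.3],
    [-1.2,0.4,4.7,0,0,0.3]
  ]
}}

```text
time_s: 3.35
position: [0.474, -0.1271, 0.089]
tool_rot: [[0.074, 0.997, 0.002], [0.997, -0.074, -0.001], [-0.001, 0.002, -1.0]]
ft_force: [0.6, -0.2, 0.5]
grip_width: 0.0215
gripper_force: 0.0
```

```bash
python3 go.py .459 -.285 .082
```

```text
3.35 [ 0.474  -0.1271  0.089 ] [-15.85  -0.33   0.71] [0.1 0.  0.1] 0.0215 [ 0.6 -0.2  0.5]
```

Request:
{"op": "jog_arm", "data": {
  "targets": [
    [-0.6,-0.3,0.4,0,0,0],
    [-1.4,-0.3,0.5,0,0,0],
    [-2.4,-0.3,0.5,0,0,0],
    [-3.6,-0.3,0.5,0,0,0],
    [-4.8,-0.3,0.5,0,0,0],
    [-6,-0.3,0.5,0,0,0],
    [-7.2,-0.3,0.5,0,0,0],
    [-8.4,-0.3,0.5,0,0,0]
  ]
}}

```text
time_s: 4.02
position: [0.4637, -0.2125, 0.082]
tool_rot: [[0.076, 0.997, -0.0], [0.997, -0.076, -0.0], [-0.0, -0.0, -1.0]]
ft_force: [-0.6, -0.4, 0.1]
grip_width: 0.0215
gripper_force: 0.0
```

Request:
{"op": "jog_arm", "data": {
  "targets": [
    [-1.2,0,0,0,0,0],
    [-2.4,0,0,0,0,0],
    [-3.6,0,0,0,0,0],
    [-4.8,0,0,0,0,0],
    [-6,0,0,0,0,0],
    [-7,0,0,0,0,0],
    [-7.8,0,0,0,0,0],
    [-7.8,0,0,0,0,0]
  ]
}}

```text
time_s: 4.68
position: [0.4579, -0.2904, 0.0819]
tool_rot: [[0.077, 0.997, 0.0], [0.997, -0.077, -0.0], [-0.0, 0.0, -1.0]]
ft_force: [0.1, 0.1, 0.5]
grip_width: 0.0212
gripper_force: 0.0
```

```bash
python3 go.py .474 -.0 .18
python3 - <<'E'
from m import *
im=bushes();cv2.imwrite("pics/s2.png",cv2.resize(im["frame"][120:380,220:480,::-1],None,fx=2.3,fy=2.3))
E
```

```text
4.6833 [ 0.4579 -0.2904  0.0819] [29.07 -0.62 -9.82] [ 0.   0.  -0.1] 0.0212 [0.1 0.1 0.5]
top
  c 0.592 0.007 r 0.0166 z 0.095 105
  c 0.57 -0.131 r 0.0165 z 0.095 107
  c 0.477 -0.051 r 0.0162 z 0.096 107
  c 0.466 -0.175 r 0.0166 z 0.095 109
side
  c 0.595 0.007 r 0.0168 z 0.097 98
  c 0.573 -0.131 r 0.0167 z 0.096 141
  c 0.465 -0.177 r 0.0146 z 0.096 80
```

View pics/s2.png

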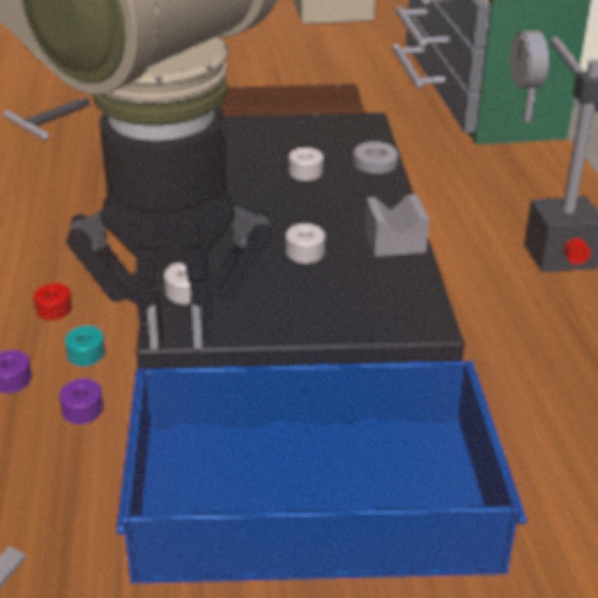

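The near bush is still at (285,180) in the crop and hasn't moved. The fingers passed over it, so their tips are higher than I assumed. I'll measure the tip height.

Run:
```python
from h import *
s=env.observe();p=np.array(s["position"]);print(p)
for c in("side","top"):
    im=env.get_image(c);P=cloud(im);M=np.array(im["cam_to_world"]);f=200/np.tan(np.radians(im["fovy"]/2))
    q=(np.r_[p,1]@np.linalg.inv(M).T)[:3];print(c,"tcp px row,col",q[1]/q[2]*f+im["cy"],q[0]/q[2]*f+im["cx"])
    m=(abs(P[...,0]-p[0])<.06)&(abs(P[...,1]-p[1])<.03)&(P[...,2]>.068)
    q=P[m];print(len(q), np.sort(q[:,2])[:12].round(3))
    if c=="side":
        for r in range(235,285,4):
            print(r,[ "%.2f,%.2f,%.3f"%tuple(P[r,k]) for k in(286,287,305,306)])
```

```text
[ 0.45789809 -0.28876799  0.0819239 ]
side tcp px row,col 286.532210187851 297.0711393119829
7147 [0.121 0.121 0.121 0.122 0.122 0.123 0.124 0.124 0.125 0.125 0.125 0.125]
235 ['0.45,-0.30,0.196', '0.45,-0.28,0.178', '0.47,-0.31,0.195', '0.48,-0.31,0.195']
239 ['0.45,-0.30,0.188', '0.45,-0.28,0.170', '0.47,-0.31,0.188', '0.48,-0.31,0.188']
243 ['0.45,-0.30,0.177', '0.45,-0.28,0.163', '0.47,-0.30,0.177', '0.48,-0.30,0.177']
247 ['0.45,-0.30,0.171', '0.45,-0.29,0.161', '0.47,-0.30,0.169', '0.48,-0.30,0.169']
251 ['0.44,-0.29,0.160', '0.45,-0.29,0.159', '0.47,-0.30,0.161', '0.48,-0.30,0.163']
255 ['0.44,-0.30,0.154', '0.45,-0.30,0.155', '0.47,-0.30,0.154', '0.47,-0.30,0.154']
259 ['0.44,-0.30,0.147', '0.45,-0.30,0.146', '0.47,-0.30,0.146', '0.47,-0.30,0.145']
263 ['0.44,-0.30,0.139', '0.45,-0.30,0.140', '0.47,-0.30,0.138', '0.47,-0.30,0.138']
267 ['0.44,-0.30,0.132', '0.44,-0.30,0.132', '0.47,-0.30,0.130', '0.47,-0.30,0.130']
271 ['0.44,-0.29,0.121', '0.44,-0.30,0.122', '0.47,-0.25,0.077', '0.47,-0.24,0.076']
275 ['0.44,-0.24,0.070', '0.44,-0.24,0.070', '0.47,-0.25,0.068', '0.47,-0.25,0.067']
279 ['0.44,-0.24,0.059', '0.44,-0.24,0.060', '0.47,-0.25,0.065', '0.47,-0.25,0.064']
283 ['0.44,-0.25,0.057', '0.44,-0.25,0.057', '0.47,-0.25,0.058', '0.47,-0.25,0.057']
top tcp px row,col 217.749130036223 443.67778477089007
1796 [0.316 0.318 0.333 0.334 0.334 0.334 0.335 0.335 0.335 0.335 0.336 0.336]
```

By depth, the tips are at z≈0.121 while the reported TCP is 0.082. The horizontal position matches, so tool heights are about 39 mm out. I'll use vision for height. Next I back off and lower behind the bush again.

Request:
{"op": "jog_arm", "data": {
  "targets": [
    [3,0,-0.8,0,0,0],
    [6,0,-0.8,0,0,0],
    [9,0,-0.8,0,0,0],
    [12,0,-0.8,0,0,0],
    [15,0,-0.8,0,0,0],
    [17,0,-0.8,0,0,0],
    [17,0,-0.8,0,0,0],
    [17,0,-0.8,0,0,0]
  ]
}}

```text
time_s: 5.55
position: [0.4709, -0.1183, 0.0903]
tool_rot: [[0.073, 0.997, 0.0], [0.997, -0.073, -0.0], [-0.0, 0.0, -1.0]]
ft_force: [0.4, -0.9, -1.3]
grip_width: 0.0214
gripper_force: 0.0
```

Request:
{"op": "jog_arm", "data": {
  "targets": [
    [0,0,1.5,0,0,0],
    [0,0,2.8,0,0,0],
    [0,0,3.3,0,0,0],
    [0,0,3.3,0,0,0]
  ]
}}

```text
time_s: 5.88
position: [0.4703, -0.1198, 0.0561]
tool_rot: [[0.076, 0.997, -0.002], [0.997, -0.076, 0.001], [0.001, -0.002, -1.0]]
ft_force: [0.6, 0.5, -0.2]
grip_width: 0.0212
gripper_force: 0.0
```

```bash
cat > tip.py <<'E'
from h import *
s=env.observe();p=np.array(s["position"]);P=cloud(env.get_image("side"))
m=(abs(P[...,0]-p[0])<.04)&(P[...,1]<p[1]+.03)&(P[...,1]>p[1]-.02)&(P[...,2]>.079)
r,c=np.where(m)
q=P[m]
for sd in(-1,1):
    k=np.sign(q[:,0]-p[0])==sd;o=np.argsort(q[k,2])[:6];print(q[k][o].round(3).tolist())
print(p.round(4),s["ft_force"])
E
python3 tip.py; python3 go.py .471 -.118 .045
```

```text
[[0.46, -0.12, 0.097], [0.458, -0.127, 0.097], [0.454, -0.128, 0.098], [0.461, -0.114, 0.098], [0.456, -0.128, 0.098], [0.46, -0.119, 0.099]]
[[0.488, -0.128, 0.098], [0.488, -0.126, 0.098], [0.484, -0.129, 0.099], [0.488, -0.123, 0.099], [0.482, -0.131, 0.1], [0.486, -0.132, 0.101]]
[ 0.4703 -0.1198  0.0561] [ 0.61540252  0.49246633 -0.15407453]
5.9333 [ 0.4707 -0.1199  0.0569] [0.19 0.01 1.19] [-0.  -0.  -0.1] 0.0208 [ 0.1 -0.3  0.1]
```

Request:
{"op": "jog_arm", "data": {
  "targets": [
    [0,0,0.6,0,0,0],
    [0,0,1.1,0,0,0],
    [0,0,1.1,0,0,0],
    [0,0,1.1,0,0,0]
  ]
}}

```text
time_s: 6.27
position: [0.4708, -0.1193, 0.0459]
tool_rot: [[0.075, 0.997, -0.0], [0.997, -0.075, 0.0], [0.0, -0.0, -1.0]]
ft_force: [-0.6, -1.4, 0.1]
grip_width: 0.0214
gripper_force: 0.0
```

```bash
python3 tip.py
```

```text
[[0.46, -0.126, 0.087], [0.458, -0.127, 0.087], [0.454, -0.127, 0.088], [0.456, -0.13, 0.09], [0.454, -0.127, 0.09], [0.458, -0.128, 0.091]]
[[0.472, -0.116, 0.079], [0.487, -0.128, 0.086], [0.483, -0.128, 0.086], [0.485, -0.13, 0.087], [0.487, -0.13, 0.09], [0.492, -0.125, 0.09]]
[ 0.4708 -0.1193  0.0459] [-0.59060272 -1.42144298  0.07744623]
```

Request:
{"op": "jog_arm", "data": {
  "targets": [
    [-0.8,0,0.2,0,0,0],
    [-1.8,0,0.2,0,0,0],
    [-2.8,0,0.2,0,0,0],
    [-4,0,0.2,0,0,0],
    [-5.2,0,0.2,0,0,0],
    [-6.4,0,0.2,0,0,0],
    [-7.4,0,0.2,0,0,0],
    [-8.2,0,0.2,0,0,0]
  ]
}}

```text
time_s: 6.98
position: [0.4645, -0.2026, 0.044]
tool_rot: [[0.076, 0.997, 0.0], [0.997, -0.076, -0.0], [-0.0, 0.0, -1.0]]
ft_force: [0.5, 0.1, -0.5]
grip_width: 0.0211
gripper_force: 0.1
```

```bash
python3 go.py .459 -.285 .044;python3 - <<'E'
from m import *
im=bushes();cv2.imwrite("pics/s3.png",cv2.resize(im["frame"][120:380,220:480,::-1],None,fx=2.3,fy=2.3))
E
```

```text
6.9833 [ 0.4645 -0.2026  0.044 ] [-8.25  0.08  0.01] [ 0.   0.  -0.1] 0.0211 [ 0.5  0.1 -0.5]
top
  c 0.592 0.007 r 0.0166 z 0.095 106
  c 0.57 -0.131 r 0.0168 z 0.095 104
  c 0.477 -0.051 r 0.0164 z 0.096 108
side
  c 0.595 0.007 r 0.0156 z 0.096 98
  c 0.573 -0.131 r 0.0163 z 0.096 136
  c 0.466 -0.227 r 0.0191 z 0.096 190
```

View pics/s3.png

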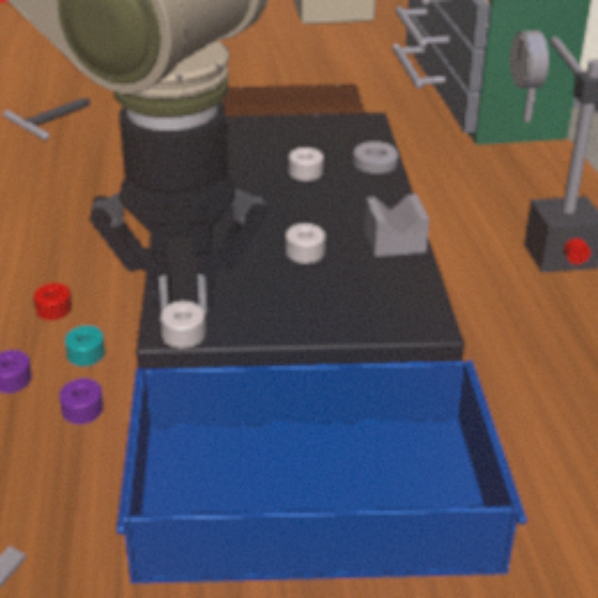

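The bush now sits in front of the two fingers at (325,182) in the crop, and the push holds it steady. I'll push it over the edge.

Request:
{"op": "jog_arm", "data": {
  "targets": [
    [-0.8,0,0,0,0,0],
    [-1.8,0,0,0,0,0],
    [-3,0,0,0,0,0],
    [-4.4,0,0,0,0,0],
    [-5.8,0,0,0,0,0],
    [-7.2,0,0,0,0,0],
    [-8.4,0,0,0,0,0],
    [-8.4,0,0,0,0,0]
  ]
}}

```text
time_s: 7.75
position: [0.4582, -0.2876, 0.044]
tool_rot: [[0.078, 0.997, 0.001], [0.997, -0.078, -0.001], [-0.001, 0.001, -1.0]]
ft_force: [0.0, 0.1, -0.4]
grip_width: 0.0213
gripper_force: 0.0
```

```bash
python3 go.py .481 -.006 .1
cat > inbin.py <<'E'
from h import *
for c in("top","side"):
    im=env.get_image(c);P=cloud(im);w=(im["frame"].min(-1)>130)&(P[...,1]<-.24)&(P[...,1]>-.41)&(P[...,0]>.41)&(P[...,0]<.68)&(P[...,2]<.1)
    n,l,st,_=cv2.connectedComponentsWithStats(w.astype(np.uint8))
    print(c,[(P[l==i].mean(0).round(3).tolist(),int(st[i,4])) for i in range(1,n) if st[i,4]>15])
E
python3 inbin.py
```

```text
7.75 [ 0.4582 -0.2876  0.044 ] [28.25  0.09 -5.63] [ 0.   0.1 -0.1] 0.0213 [ 0.   0.1 -0.4]
top []
side [([0.46, -0.304, 0.021], 353)]
```

It's in the bin. Next is bush C, so I lift, go back past it and descend.

Request:
{"op": "jog_arm", "data": {
  "targets": [
    [0,0,-2.5,0,0,0],
    [1,0,-5,0,0,0],
    [4.5,0,-5.5,0,0,0],
    [8.5,0,-5.5,0,0,0],
    [12.5,0,-5.5,0,0,0],
    [16.5,0,-5.5,0,0,0],
    [20.5,0,-5.5,0,0,0],
    [24.5,0,-5.5,0,0,0]
  ]
}}

```text
time_s: 8.52
position: [0.4761, -0.0379, 0.0991]
tool_rot: [[0.075, 0.997, -0.0], [0.997, -0.075, 0.0], [0.0, -0.0, -1.0]]
ft_force: [0.3, 0.1, 0.6]
grip_width: 0.0214
gripper_force: 0.0
```

Request:
{"op": "jog_arm", "data": {
  "targets": [
    [2.5,0,0,0,0,0],
    [3.8,0,0,0,0,0],
    [3.8,0,0,0,0,0],
    [3.8,0,0,0,0,0]
  ]
}}

```text
time_s: 8.85
position: [0.4793, -0.0018, 0.0991]
tool_rot: [[0.073, 0.997, -0.0], [0.997, -0.073, -0.0], [-0.0, -0.0, -1.0]]
ft_force: [0.4, -0.6, 0.2]
grip_width: 0.0213
gripper_force: 0.0
```

```bash
python3 go.py .481 -.006 .044
```

```text
8.85 [ 0.4793 -0.0018  0.0991] [-0.4   0.2   5.51] [-0.   0.   0.1] 0.0213 [ 0.4 -0.6  0.2]
```

Request:
{"op": "jog_arm", "data": {
  "targets": [
    [0,0.2,2.5,0,0,0],
    [0,0.2,4.6,0,0,0],
    [0,0.2,5.5,0,0,0],
    [0,0.2,5.5,0,0,0],
    [-0.8,0.2,5.5,0,0,0],
    [-1.6,0.2,5.5,0,0,0],
    [-2.4,0.2,5.5,0,0,0],
    [-3.4,0.2,5.5,0,0,0]
  ]
}}

```text
time_s: 9.52
position: [0.4794, -0.0378, 0.0449]
tool_rot: [[0.076, 0.997, 0.002], [0.997, -0.076, -0.001], [-0.0, 0.002, -1.0]]
ft_force: [0.3, -0.1, -0.5]
grip_width: 0.0214
gripper_force: 0.1
```

Request:
{"op": "jog_arm", "data": {
  "targets": [
    [-1.2,0,0,0,0,0],
    [-2.6,0,0,0,0,0],
    [-4,0,0,0,0,0],
    [-5.4,0,0,0,0,0],
    [-6.8,0,0,0,0,0],
    [-8.2,0,0,0,0,0],
    [-9.6,0,0,0,0,0],
    [-11,0,0,0,0,0]
  ]
}}

```text
time_s: 10.18
position: [0.4705, -0.1481, 0.0443]
tool_rot: [[0.076, 0.997, 0.0], [0.997, -0.076, -0.0], [-0.0, 0.0, -1.0]]
ft_force: [-0.0, 0.4, 0.3]
grip_width: 0.0214
gripper_force: 0.2
```

Request:
{"op": "jog_arm", "data": {
  "targets": [
    [-1.4,0,0,0,0,0],
    [-2.8,0,0,0,0,0],
    [-4.2,0,0,0,0,0],
    [-5.6,0,0,0,0,0],
    [-7,0,0,0,0,0],
    [-8.4,0,0,0,0,0],
    [-9.8,0,0,0,0,0],
    [-11.2,0,0,0,0,0]
  ]
}}

```text
time_s: 10.85
position: [0.4622, -0.2595, 0.044]
tool_rot: [[0.076, 0.997, -0.0], [0.997, -0.076, -0.0], [-0.0, 0.0, -1.0]]
ft_force: [-0.3, -0.4, -0.0]
grip_width: 0.0212
gripper_force: 0.0
```

Request:
{"op": "jog_arm", "data": {
  "targets": [
    [-1.2,0,0,0,0,0],
    [-2.4,0,0,0,0,0],
    [-2.8,0,0,0,0,0],
    [-2.8,0,0,0,0,0]
  ]
}}

```text
time_s: 11.18
position: [0.4601, -0.2869, 0.0439]
tool_rot: [[0.076, 0.997, 0.0], [0.997, -0.076, -0.0], [-0.0, 0.0, -1.0]]
ft_force: [-0.0, 0.7, 0.6]
grip_width: 0.0216
gripper_force: 0.0
```

```bash
python3 inbin.py; python3 -c "from m import *;bushes()"; python3 go.py .576 -.08 .1
```

```text
top []
side [([0.462, -0.288, 0.025], 644)]
top
  c 0.592 0.007 r 0.017 z 0.095 106
  c 0.57 -0.131 r 0.0165 z 0.095 108
side
  c 0.595 0.006 r 0.016 z 0.097 92
  c 0.573 -0.132 r 0.0158 z 0.096 131
11.3833 [ 0.4602 -0.2853  0.044 ] [21.34 10.01 -5.59] [-0. -0.  0.] 0.0218 [ 0.7 -0.2  0.6]
```

Request:
{"op": "jog_arm", "data": {
  "targets": [
    [0,0,-2.5,0,0,0],
    [0,0,-5.5,0,0,0],
    [3.2,1.5,-5.5,0,0,0],
    [6.6,3.1,-5.5,0,0,0],
    [10,4.7,-5.5,0,0,0],
    [13.4,6.4,-5.5,0,0,0],
    [16.8,8,-5.5,0,0,0],
    [20,9.6,-5.5,0,0,0]
  ]
}}

```text
time_s: 12.05
position: [0.5715, -0.0911, 0.0992]
tool_rot: [[0.074, 0.997, -0.0], [0.997, -0.074, 0.0], [0.0, -0.0, -1.0]]
ft_force: [0.1, 0.0, -0.2]
grip_width: 0.0214
gripper_force: 0.0
```

Request:
{"op": "jog_arm", "data": {
  "targets": [
    [1,0.4,0,0,0,0],
    [1,0.4,0,0,0,0],
    [1,0.4,0,0,0,0]
  ]
}}

```text
time_s: 12.3
position: [0.5755, -0.0838, 0.0989]
tool_rot: [[0.074, 0.997, -0.001], [0.997, -0.074, -0.0], [-0.0, -0.0, -1.0]]
ft_force: [0.0, -0.5, 0.6]
grip_width: 0.0216
gripper_force: 0.0
```

```bash
python3 go.py .576 -.083 .044
```

```text
12.3 [ 0.5755 -0.0838  0.0989] [0.09 0.05 5.49] [-0.   0.   0.1] 0.0216 [ 0.  -0.5  0.6]
```

Request:
{"op": "jog_arm", "data": {
  "targets": [
    [0,0,2.5,0,0,0],
    [0,0,4.6,0,0,0],
    [0,0,5.5,0,0,0],
    [0,0,5.5,0,0,0],
    [-0.8,0,5.5,0,0,0],
    [-1.6,0,5.5,0,0,0],
    [-2.4,0,5.5,0,0,0],
    [-3.4,0,5.5,0,0,0]
  ]
}}

```text
time_s: 12.97
position: [0.5735, -0.1193, 0.045]
tool_rot: [[0.076, 0.997, 0.002], [0.997, -0.076, -0.001], [-0.001, 0.002, -1.0]]
ft_force: [0.2, 1.1, 0.2]
grip_width: 0.0212
gripper_force: 0.2
```

Request:
{"op": "jog_arm", "data": {
  "targets": [
    [-1.2,0,0,0,0,0],
    [-2.4,0,0,0,0,0],
    [-3.6,0,0,0,0,0],
    [-4.8,0,0,0,0,0],
    [-6,0,0,0,0,0],
    [-7.2,0,0,0,0,0],
    [-8.4,0,0,0,0,0],
    [-9.6,0,0,0,0,0]
  ]
}}

```text
time_s: 13.63
position: [0.5658, -0.215, 0.044]
tool_rot: [[0.075, 0.997, -0.0], [0.997, -0.075, 0.0], [0.0, -0.0, -1.0]]
ft_force: [-0.3, 0.5, 0.3]
grip_width: 0.0216
gripper_force: 0.2
```

Request:
{"op": "jog_arm", "data": {
  "targets": [
    [-1.2,0,0,0,0,0],
    [-2.4,0,0,0,0,0],
    [-3.6,0,0,0,0,0],
    [-4.8,0,0,0,0,0],
    [-6,0,0,0,0,0],
    [-7,0,0,0,0,0],
    [-7.8,0,0,0,0,0],
    [-7.8,0,0,0,0,0]
  ]
}}

```text
time_s: 14.3
position: [0.5599, -0.2933, 0.0439]
tool_rot: [[0.077, 0.997, 0.0], [0.997, -0.077, -0.0], [-0.0, 0.0, -1.0]]
ft_force: [-0.4, -0.4, 0.1]
grip_width: 0.0213
gripper_force: 0.0
```

```bash
python3 inbin.py; python3 -c "from m import *;bushes()"; python3 go.py .597 .053 .1
```

```text
top []
side [([0.462, -0.288, 0.025], 651), ([0.559, -0.317, 0.021], 351)]
top
  c 0.592 0.007 r 0.017 z 0.096 105
side
14.5 [ 0.5601 -0.2909  0.044 ] [34.57  1.1  -5.59] [-0. -0.  0.] 0.0214 [-0.3  0.4  0.2]
```

Request:
{"op": "jog_arm", "data": {
  "targets": [
    [0,0,-2.5,0,0,0],
    [0,0,-5.5,0,0,0],
    [4,0.1,-5.5,0,0,0],
    [8,0.3,-5.5,0,0,0],
    [12,0.4,-5.5,0,0,0],
    [16,0.6,-5.5,0,0,0],
    [20,0.7,-5.5,0,0,0],
    [24,0.9,-5.5,0,0,0]
  ]
}}

```text
time_s: 15.17
position: [0.5868, -0.0503, 0.0993]
tool_rot: [[0.075, 0.997, 0.0], [0.997, -0.075, 0.0], [0.0, 0.0, -1.0]]
ft_force: [0.1, 0.0, 0.1]
grip_width: 0.0216
gripper_force: 0.0
```

Request:
{"op": "jog_arm", "data": {
  "targets": [
    [4,0.1,0,0,0,0],
    [8,0.2,0,0,0,0],
    [10.6,0.2,0,0,0,0],
    [10.6,0.2,0,0,0,0],
    [10.6,0.2,0,0,0,0]
  ]
}}

```text
time_s: 15.58
position: [0.5968, 0.0545, 0.0991]
tool_rot: [[0.072, 0.997, 0.0], [0.997, -0.072, -0.0], [-0.0, 0.0, -1.0]]
ft_force: [-0.6, 0.2, -1.1]
grip_width: 0.0214
gripper_force: 0.0
```

```bash
python3 go.py .597 .053 .044
```

```text
15.5833 [0.5968 0.0545 0.0991] [-0.15  0.03  5.51] [0.  0.  0.2] 0.0214 [-0.6  0.2 -1.1]
```

Request:
{"op": "jog_arm", "data": {
  "targets": [
    [0,0,2.5,0,0,0],
    [0,0,4.6,0,0,0],
    [0,0,5.5,0,0,0],
    [0,0,5.5,0,0,0],
    [-0.8,0,5.5,0,0,0],
    [-1.6,0,5.5,0,0,0],
    [-2.4,0,5.5,0,0,0],
    [-3.4,0,5.5,0,0,0]
  ]
}}

```text
time_s: 16.25
position: [0.595, 0.0176, 0.045]
tool_rot: [[0.076, 0.997, 0.002], [0.997, -0.076, -0.0], [-0.0, 0.002, -1.0]]
ft_force: [-0.3, 0.7, 0.9]
grip_width: 0.0214
gripper_force: 0.1
```

Request:
{"op": "jog_arm", "data": {
  "targets": [
    [-1.2,0,0,0,0,0],
    [-2.6,0,0,0,0,0],
    [-4,0,0,0,0,0],
    [-5.4,0,0,0,0,0],
    [-6.8,0,0,0,0,0],
    [-8.2,0,0,0,0,0],
    [-9.6,0,0,0,0,0],
    [-11,0,0,0,0,0]
  ]
}}

```text
time_s: 16.92
position: [0.5861, -0.0924, 0.044]
tool_rot: [[0.076, 0.997, -0.0], [0.997, -0.076, -0.0], [-0.0, -0.0, -1.0]]
ft_force: [-0.4, 0.9, -0.1]
grip_width: 0.0214
gripper_force: 0.2
```

Request:
{"op": "jog_arm", "data": {
  "targets": [
    [-1.4,0,0,0,0,0],
    [-2.8,0,0,0,0,0],
    [-4.2,0,0,0,0,0],
    [-5.6,0,0,0,0,0],
    [-7,0,0,0,0,0],
    [-8.4,0,0,0,0,0],
    [-9.8,0,0,0,0,0],
    [-11.2,0,0,0,0,0]
  ]
}}

```text
time_s: 17.58
position: [0.5777, -0.204, 0.044]
tool_rot: [[0.075, 0.997, 0.0], [0.997, -0.075, 0.0], [0.0, 0.0, -1.0]]
ft_force: [-0.3, -0.5, 0.2]
grip_width: 0.0214
gripper_force: 0.2
```

Request:
{"op": "jog_arm", "data": {
  "targets": [
    [-1.2,0,0,0,0,0],
    [-2.4,0,0,0,0,0],
    [-3.6,0,0,0,0,0],
    [-4.8,0,0,0,0,0],
    [-6,0,0,0,0,0],
    [-7.2,0,0,0,0,0],
    [-8.4,0,0,0,0,0],
    [-8.4,0,0,0,0,0]
  ]
}}

```text
time_s: 18.25
position: [0.5713, -0.2889, 0.0439]
tool_rot: [[0.077, 0.997, 0.0], [0.997, -0.077, -0.001], [-0.001, 0.0, -1.0]]
ft_force: [-0.2, 0.0, 0.5]
grip_width: 0.0215
gripper_force: 0.0
```

Request:
{"op": "jog_arm", "data": {
  "targets": [
    [0,0,-3,0,0,0],
    [0,0,-6,0,0,0],
    [0,0,-9,0,0,0],
    [0,0,-12,0,0,0],
    [0,0,-12,0,0,0],
    [0,0,-12,0,0,0]
  ]
}}

```text
time_s: 18.75
position: [0.5721, -0.2864, 0.1656]
tool_rot: [[0.075, 0.997, 0.003], [0.997, -0.075, -0.002], [-0.002, 0.003, -1.0]]
ft_force: [-0.1, 0.0, -0.0]
grip_width: 0.0214
gripper_force: 0.0
```

```bash
python3 inbin.py
python3 - <<'E'
from m import *
im=bushes();cv2.imwrite("pics/s4.png",cv2.resize(im["frame"][120:380,220:480,::-1],None,fx=2.3,fy=2.3))
P=cloud(env.get_image("top"))
for c in ("top","side"):
    P=cloud(env.get_image(c))
    for n in("sleeve","ring_gauge","v_block"):
        for r in env.regions_of(c,n)[:1]:print(c,n,np.nanmedian(P[r["pixels"]],0).round(3))
E
```

```text
top []
side [([0.462, -0.288, 0.025], 658), ([0.599, -0.305, 0.03], 364), ([0.558, -0.317, 0.021], 369)]
top
side
top sleeve [0.482 0.081 0.085]
top ring_gauge [0.667 0.019 0.089]
top v_block [ 0.654 -0.12   0.105]
side sleeve [0.486 0.074 0.099]
side v_block [ 0.658 -0.139  0.099]
```

View pics/s4.png

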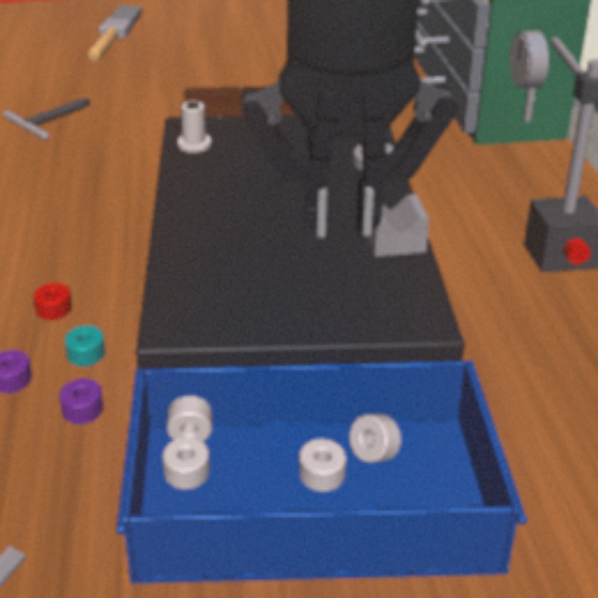

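The last picture shows all four bushes in the bin, at about (418,190), (463,187), (464,322) and (438,375) in the crop. The sleeve, V-block and ring gauge are where they were, and the gripper is clear.

```bash
python3 -c "from rig import env;print(env.close_job())"
```

```text
the job is handed in; nothing more can be done
None
```

All four bushes were pushed along the plate into the bin, the sleeve, ring gauge and V-block stayed where they were, and I handed the job in at about 19 s of the 61 s allowed.

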